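# Bring the high spot of an eccentric shaft under the dial indicator

### The job

Push the dial indicator down its column until its plunger stands on the roller and the needle has swung about a quarter turn, without driving the plunger to the end of its travel. Then turn the shaft in its V-blocks by its spoked wheel to find the roller's high spot, and leave the shaft resting with that high spot under the plunger and your hand off everything. Do not disturb the other things on the bench.

Things in the scene. Friction and masses are not known exactly. Their poses are not given: they have to be found in the camera images.
- fixture: Fixture fixed to the bench: dark base plate 190 x 170 x 12 mm, two steel V-blocks (middles at y = -45 and +45 mm) under stirrup clamps whose screws reach z = 118 mm, and a 28 mm square column, 265 mm tall, 85 mm beyond the shaft's axis (+x). Origin on the bench under the roller's middle; x points away from the robot across the shaft, y along the shaft to the spoked wheel, z up.
- shaft: Loose steel shaft, 24 mm diameter, 230 mm long, lying along the fixture's y in the V-blocks, axis 85 mm above the bench. Stirrups pass over it with 2 mm to spare: it turns but cannot come out (about 5 mm end play). Origin on its axis at the roller's middle; its y runs along it to the wheel, x and z turn with it. Friction holds it where it is left; about 1 N on a spoke turns it.
- roller_mid (a point): Middle, on the shaft's axis, of the smooth aluminium roller (70 mm diameter, 56 mm long) that is tight on the shaft, between the V-blocks. The roller is set 5 mm off centre in a direction that differs every time and is not told by the shaft's pose. Its top is 115 to 125 mm above the bench; pushing a spoke lifts shaft and roller by up to 2 mm until let go.
- wheel (a point): Middle of the spoked wheel, on the axis, 125 mm from the roller's middle (fixture +y): hub 38 mm diameter, 28 mm long, six bare spokes 10 mm thick, ends 62 mm from the axis, 60 degrees apart, the first 30 degrees from the shaft's z towards its x. A fingertip beside a spoke can push it along the fixture's x, either way; follow its arc: a spoke end climbing a still finger binds.
- carriage (a joint): Height of the indicator on its column, in m: 0 at the top, growing as it goes down, up to 0.06. It is stiff (about 4 N downward moves it) and stays where it is left. At 0 the tip of the free plunger is 155 mm above the bench.
- pad_top (a point): Middle of the top face of the round black push pad (38 mm diameter) on top of the indicator, directly over the plunger. It is 127 mm above the tip of the free plunger and moves down with the indicator.
- plunger: Sprung plunger under the indicator, directly above the roller's middle: 7 mm rod with a 10 mm ball; origin at the lowest point of the ball, z up. It is pushed up into the indicator, against about 0.8 to 2.4 N, by 20 mm at most.
- needle (a joint): Needle of the 70 mm white dial facing the robot, in rad: 0 (pointing up) with the plunger out, growing clockwise as the robot sees it, 0.25 rad per mm the plunger is pushed in; 5.0 is the end of travel. In one turn of the roller the plunger rises and falls once, following the sine of the angle, 10 mm altogether (it may hang clear near the low side).
- alcohol_bottle: White dispenser bottle, 60 mm diameter, 118 mm tall, standing beyond the fixture on the right; origin under its centre. Leave it alone.
- solder_spool: Spool of solder, 56 mm diameter, 40 mm tall, between robot and fixture on the left; origin under its centre. Leave it alone.
- flux_pot: Small amber jar with white lid, 37 mm diameter, 28 mm tall, to the right of the fixture's near side; origin under its centre. Leave it alone.

How it is judged:
By the outcome, as a careful person would: the job done as asked, in the order asked, and still so for the second after the job is handed in, with the robot touching nothing.
It also fails if it takes over 64 s, if anything falls off the work surface, if the arm or the gripper's body presses on something with over 40 N, if the wrist force passes 120 N, or if a joint passes its speed limit or range.

### The arm

A 6-joint arm with a two-finger parallel gripper is mounted at the origin on the work surface; the furniture and walls round the work are solid. World frame = base frame: x ahead of the robot, y to its left, z up, the work surface at z = 0. Lengths are in mm, angles in rad, forces in N, time in s.
With the tool pointing down it reaches from about 275 to 750 mm from the base axis. Payload 10.2 kg.
Tool frame: the origin (TCP) lies at the very end of the fingers, on their centre line; the grasp point (between the pads) lies 19 mm behind it (ctrl.grip_depth is the distance from the TCP to the grasp point, in mm); z points along the fingers, x is the direction in which the jaws open and shut, and the axes are right-handed (so a half turn about z gives the same grasp; the last joint's range is limited). The gripper opens to 85 mm and grips with 20 to 120 N. Pads are 22 mm wide; open, the fingers measure 114 mm over their backs; the gripper's body (76 mm by 85 mm) begins 54 mm behind the grasp point. The pads swing forward as they close: fully open they stand 13 mm farther back than shut.
Start: joints at [0.897, 0.313, 1.498, -0, 1.331, -0.223], TCP at [228.748, 472.552, 231.294] pointing down, gripper open.
Joint ranges: [-2.94, 2.94], [-0.97, 2.17], [0.19, 2.56], [-1.23, 4.37], [0.02, 3.11], [-2.88, 2.88]. Speed limits (rad/s): [2.39, 2.39, 3.01, 3.14, 3.14, 3.14].

### API

Orientations are given as a unit quaternion [w, x, y, z].
In Python, from rig import ctrl gives the robot as it stands.
- The arm moves only by the tool play_rows, never from a script. Its argument "motion" is a list of rows, each a list of 2 entries, a list of its own where there are three numbers: the shift along the tool's x, y, z in mm, then the turn, a rotation vector about the tool's x, y, z in degrees. A call has 1 to 20 rows; each row shifts and turns the commanded pose from where the row before left it, along the tool's axes as they then stand; what a row does not reach is not made up. A row lasts 1/12 s, in which the tool goes at most 41.7 mm and 7.16 degrees, less where a joint would pass 70% of its speed; a pose out of reach is approached as far as the arm can. A call with a gripper value outside its range is refused whole. "fingers" is the finger opening in mm, from 0 to 85.4, set as the call begins (left out, the last holds). The fingers move at their own pace and stop on an object; "squeeze" is the grip in N (left out, the last holds). Time passes only in rows, so rows that do not move let the fingers close. It gives the time, the measured TCP pose, the force and the opening at its end, in the units of the state.
- ctrl.sense(): the state, without advancing time (a new reading comes with each control period).
- ctrl.capture(name): name is "scene" or "top"; returns the picture (400x640x3 uint8, red, green, blue); there is no depth.
- ctrl.get_calibration(name): a dict with "K" (3x3 intrinsics, pixels), "R" (3x3) and "t" (3): a world point X has camera coordinates R X + t. Camera axes: x right, y down, z forward; pixel columns grow to the right and rows downward; lengths in mm; the calibration is good to about 2 mm. A picture is of the moment at which its call begins. get_calibration takes no time and is no camera call.
- ctrl.finish_job(): hands the job in, once; it reports no verdict.
Trained networks look in the newest picture that a camera, given by its name, has taken for a name from the list of things; names that differ only in an ending like _2 or _b are one class to them, and where a whole thing is asked for, a point or a joint stands for the part that bears it (a point fixed in the world has none). Each returns a list of dicts, best first, with "p" (0 to 1); they miss things now and then, are a little off and sometimes report something else, mostly with a low value. They report only what shows in the picture. A call takes as long as a camera call.
- ctrl.spot_in(camera, name): "position" ([column, row] as shares, 0 to 1, of the picture: columns of its width, rows of its height, amid what is visible of it).
The state is a dict: "time_s": time; "joints": joint angles; "dq": joint speeds; "tau": joint torques, N m; "eef_pos": TCP position; "ee_rot": TCP orientation; "force": force on the tool from outside, world axes, zero at the start; "wrist_torque": the same for the moment, N m; "grip_width": opening from 0.0 (shut) to 1.0 (fully open).
Only numpy, scipy, OpenCV 4.12 (cv2) and the standard library are available. Lean on these libraries where they do the work, as an engineer would, in place of code of your own. Each camera call takes 0.05 s, during which the arm holds its last target. There are 200 camera calls.

## Working session

There is one attempt and no reset: what is moved stays moved. The work goes in short steps, Python scripts to look and compute and a tool call to move; the robot and the scene stay as the last step left them, time stands still between calls to the robot, and variables do not carry over. Pictures are saved under pics/ and viewed, about 8 in all and at most 12, crops included, and the job is handed in when it is done.

Besides the shell and the picture viewer there is one more tool, called after ">>>" as name(argument=value, ...) on one line, values as JSON. play_rows: Moves the arm, as the interface text tells. Its arguments: {"type":"object","properties":{"motion":{"type":"array"},"fingers":{"type":"number"},"squeeze":{"type":"number"}},"required":["motion"]}

```bash
mkdir -p pics; ls; python3 - <<'E'
from rig import ctrl
import cv2,numpy as np
print(ctrl.sense())
for c in ["scene","top"]:
    im=ctrl.capture(c); cv2.imwrite(f"pics/{c}0.png",im[:,:,::-1])
    k=ctrl.get_calibration(c); print(c,{a:np.round(b,4).tolist() for a,b in k.items()})
    for n in ["fixture","wheel","pad_top","roller_mid","shaft","plunger","needle","alcohol_bottle","solder_spool","flux_pot"]:
        print(n,[(np.round(np.array(d["position"])*[640,400],1).tolist(),round(d["p"],2)) for d in ctrl.spot_in(c,n)[:2]])
E
```

```text
pics
{'time_s': 0.0, 'joints': array([ 8.96610820e-01,  3.13427529e-01,  1.49840814e+00, -1.64290829e-05,
        1.33102141e+00, -2.23360796e-01]), 'dq': array([ 0.00011823, -0.00088207,  0.00014787,  0.00083244,  0.00068187,
       -0.00090398]), 'tau': array([ 6.50202346e-04, -4.12268043e+01, -2.59746981e+01, -7.67339839e-05,
        4.12889887e-03, -8.90307007e-06]), 'eef_pos': array([228.58098457, 472.34548362, 230.75747597]), 'ee_rot': array([ 2.16351626e-04,  8.47261441e-01,  5.31175725e-01, -5.94091799e-04]), 'force': array([-0.20607731, -0.81959389,  0.35027944]), 'wrist_torque': array([ 0.05675297,  0.02681632, -0.01700057]), 'grip_width': 1.0000628759137375}
scene {'K': [[417.2466, 0.0, 323.989], [0.0, 417.2466, 192.1512], [0.0, 0.0, 1.0]], 'R': [[0.5523, -0.8337, -0.0025], [-0.5237, -0.3446, -0.7791], [0.6486, 0.4316, -0.6269]], 't': [-365.1636, 349.1938, 887.2685]}
fixture [([329.2, 208.1], 0.59)]
wheel [([317.3, 195.2], 0.61)]
pad_top [([326.1, 156.6], 0.86)]
roller_mid [([312.4, 196.5], 0.91)]
shaft [([316.2, 197.3], 0.84)]
plunger [([315.5, 195.3], 0.38)]
needle []
alcohol_bottle []
solder_spool [([327.4, 210.2], 0.68), ([242.6, 227.3], 0.67)]
flux_pot [([313.0, 196.8], 0.62)]
top {'K': [[422.4148, 0.0, 316.0099], [0.0, 422.4148, 199.7484], [0.0, 0.0, 1.0]], 'R': [[0.1353, -0.9908, -0.0101], [-0.8864, -0.1165, -0.4479], [0.4426, 0.0696, -0.894]], 't': [-156.0713, 534.5927, 914.1539]}
fixture [([312.9, 201.4], 0.95)]
wheel [([306.5, 209.1], 0.92), ([378.2, 273.0], 0.41)]
pad_top [([312.3, 176.8], 0.65)]
roller_mid [([305.9, 209.1], 0.75)]
shaft [([301.8, 210.9], 0.59)]
plunger [([312.4, 201.9], 0.16)]
needle []
alcohol_bottle [([316.0, 203.0], 0.4)]
solder_spool [([245.4, 262.2], 0.55)]
flux_pot [([377.2, 276.3], 0.61)]
```

```bash
python3 - <<'E'
import cv2,numpy as np
a=cv2.imread("pics/scene0.png")[110:290,200:440];b=cv2.imread("pics/top0.png")[120:300,200:440]
cv2.imwrite("pics/c0.png",np.vstack([cv2.resize(x,(800,600),interpolation=cv2.INTER_CUBIC)[:,:] for x in [a]]))
cv2.imwrite("pics/c1.png",cv2.resize(b,(800,600),interpolation=cv2.INTER_CUBIC))
E
```

```text
(no output)
```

View pics/c0.png

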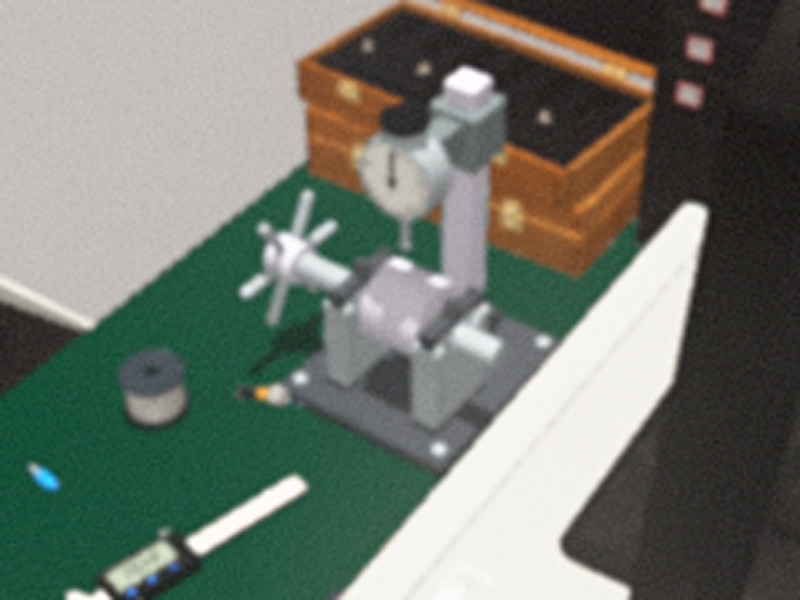

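View pics/c1.png

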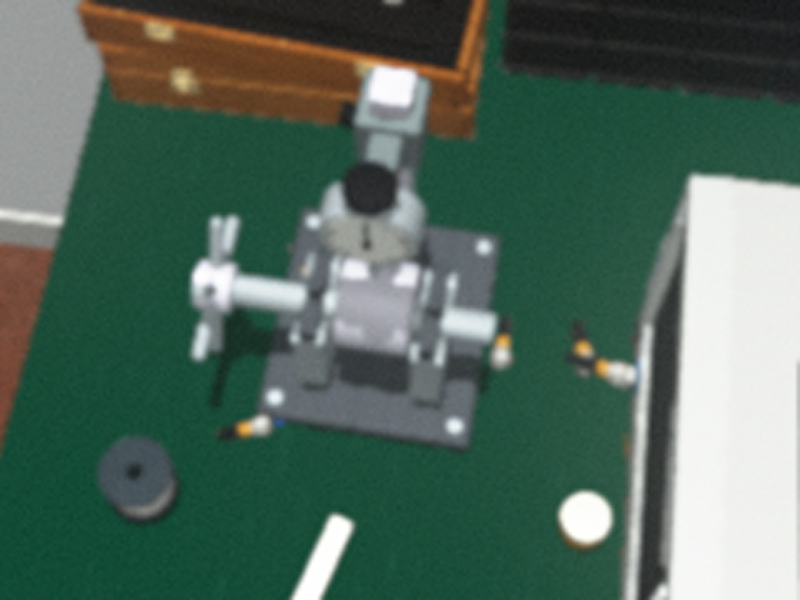

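The crops show the fixture. In picture pixels the wheel hub is at about scene (286,187) / top (264,205.5), and the pad at about scene (321,145) / top (311,175). The needle points up in what looks like its dark tail position. I'll fit the fixture pose next.

```bash
cat > h.py <<'E'
from rig import ctrl
import cv2,numpy as np
from scipy.optimize import least_squares
def proj(c,X):
    k=ctrl.get_calibration(c); p=(np.asarray(X,float)@k["R"].T+k["t"])@k["K"].T
    return p[...,:2]/p[...,2:]
def W(q,P):
    P=np.atleast_2d(np.asarray(P,float));c,s=np.cos(q[2]),np.sin(q[2])
    return np.c_[q[0]+c*P[:,0]-s*P[:,1],q[1]+s*P[:,0]+c*P[:,1],P[:,2]]
E
python3 - <<'E'
from h import *
s=lambda x,y:(200+x*.3,110+y*.3); t=lambda x,y:(200+x*.3,120+y*.3)
obs=[("scene",(0,0,282),s(404,117)),("top",(0,0,282),t(370,183)),("scene",(0,125,85),s(287,257)),("top",(0,125,85),t(213,287)),
("scene",(85,0,265),s(470,80)),("top",(85,0,265),t(394,88)),("scene",(0,-105,85),s(487,346)),("top",(0,-105,85),t(485,324))]
f=lambda q:np.concatenate([proj(c,W(q,P))[0]-o for c,P,o in obs])
r=least_squares(f,[600,100,0],x_scale=[100,100,1]);q=r.x;print(q,r.fun.reshape(-1,2).round(1).tolist())
# triangulate wheel, pad freely
for i in (0,2):
    g=lambda X:np.concatenate([proj(obs[j][0],X)-obs[j][2] for j in (i,i+1)])
    print(least_squares(g,[500,100,200]).x)
np.save("q.npy",q)
for d in np.degrees(0),: pass
for a in range(0,60,10):
    A=np.radians(a+60*np.arange(6)); print(a,((proj("scene",W(q,np.c_[62*np.sin(A),0*A+125,85+62*np.cos(A)]))-[200,110])/.3).round().astype(int).tolist())
for n,P in dict(plate=[(-95,85,12),(-95,-85,12),(95,-85,12),(95,85,12)]).items(): print(n,((proj("top",W(q,P))-[200,120])/.3).round().tolist())
# furniture: white thing
for n,p in dict(spool=t(137,465),flux=t(586,515)).items():
    z=40 if n=="spool" else 28
    print(n,least_squares(lambda X:proj("top",[X[0],X[1],z])-p,[500,100]).x)
E
```

```text
[ 5.31658536e+02 -7.16766814e+01 -6.52297698e-02] [[-2.3, -3.6], [-2.5, -1.0], [-0.6, -1.2], [-1.2, -1.7], [-2.0, -0.7], [-1.7, -1.0], [5.1, 4.5], [6.0, 3.2]]
[535.72315889 -76.09684599 271.28330912]
[536.05996993  48.74651844  84.64660887]
0 [[280, 195], [323, 195], [326, 251], [289, 308], [246, 312], [240, 255]]
10 [[289, 190], [327, 202], [322, 262], [281, 313], [241, 306], [244, 243]]
20 [[297, 187], [330, 210], [317, 273], [273, 317], [238, 299], [250, 231]]
30 [[305, 186], [331, 219], [311, 283], [265, 319], [236, 289], [256, 220]]
40 [[312, 187], [331, 229], [304, 292], [258, 318], [236, 279], [264, 210]]
50 [[318, 190], [329, 240], [297, 301], [251, 316], [237, 267], [272, 202]]
plate [[239.0, 438.0], [453.0, 479.0], [494.0, 263.0], [294.0, 228.0]]
spool [401.8957743   87.10367685]
flux [ 411.69141528 -252.13882695]
```

View pics/scene0.png

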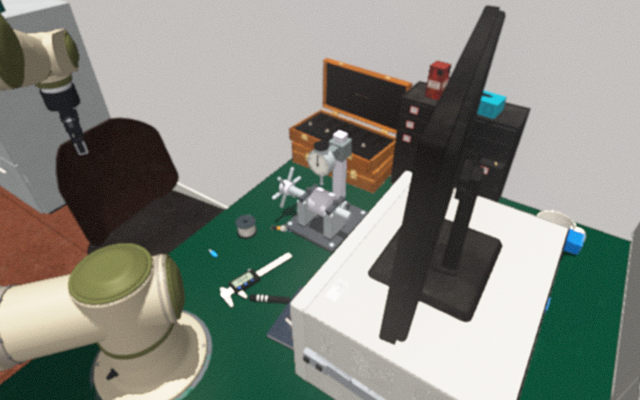

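The full scene shows the arm at upper left and a white cabinet with a monitor to the right of the fixture. The shaft-end point was a bad correspondence, so I'll drop it and refit with the plate corners.

```bash
python3 - <<'E'
from h import *
s=lambda x,y:(200+x*.3,110+y*.3); t=lambda x,y:(200+x*.3,120+y*.3)
obs=[("scene",(0,0,282),s(404,115)),("top",(0,0,282),t(370,182)),("scene",(0,125,85),s(287,257)),("top",(0,125,85),t(213,287)),
("scene",(85,0,265),s(470,80)),("top",(85,0,265),t(394,88))]
cor=[t(262,408),t(467,446),t(499,237),t(300,205)]; pc=[(-95,85,12),(-95,-85,12),(95,-85,12),(95,85,12)]
def f(q):
    e=[proj(c,W(q,P))[0]-o for c,P,o in obs]
    P=np.array(pc,float)+[q[3],0,0]
    return np.concatenate(e+list(proj("top",W(q,P))-cor))
r=least_squares(f,[535,-75,0,0],x_scale=[100,100,1,10]);q=r.x;print(q,r.fun.reshape(-1,2).round(1).tolist())
np.save("q.npy",q)
print("pad",W(q,[0,0,282]),"wheel",W(q,[0,125,85]))
best=[]
o=np.array([(307,195),(335,228),(272,320),(245,293),(265,228)])
for a in range(0,60,3):
    A=np.radians(a+60*np.arange(6)); p=((proj("scene",W(q,np.c_[62*np.sin(A),0*A+125,85+62*np.cos(A)]))-[200,110])/.3)
    best.append((sum(np.linalg.norm(p-x,axis=1).min()**2 for x in o),a))
print(sorted(best)[:4])
E
```

```text
[ 5.30314495e+02 -7.76699756e+01 -3.76354827e-02  2.73371989e+01] [[-0.6, -2.0], [0.2, 0.1], [-0.1, 0.4], [0.7, 0.2], [-1.1, -0.1], [-0.1, -0.4], [-1.7, 1.1], [0.8, 0.1], [1.2, -1.0], [1.2, -0.3]]
pad [[530.31449482 -77.66997555 282.        ]] wheel [[535.01781965  47.24150805  85.        ]]
[(np.float64(176.1974262173817), 30), (np.float64(180.71584464471857), 33), (np.float64(249.04796644883868), 27), (np.float64(263.1848049393172), 36)]
```

>>> play_rows(fingers=0, motion=[[[0,0,-12],[0,0,6.6]],[[0,0,-12],[0,0,6.6]],[[0,0,-12],[0,0,6.6]],[[0,0,-12],[0,0,6.6]],[[0,0,-12],[0,0,6.6]],[[0,0,-12],[0,0,6.6]],[[0,0,-12],[0,0,6.6]],[[0,0,-12],[0,0,6.6]],[[0,0,-12],[0,0,6.6]],[[0,0,-12],[0,0,6.6]]])

```text
time_s: 1.93
eef_pos: [228.7, 472.5, 351.9]
ee_rot: [-0.0, 1.0, -0.019, -0.0]
force: [0.0, 0.5, -0.4]
grip_width: 0.004
```

>>> play_rows(motion=[[[18,30,0],[0,0,0]],[[18,30,0],[0,0,0]],[[18,30,0],[0,0,0]],[[18,30,0],[0,0,0]],[[18,30,0],[0,0,0]],[[18,30,0],[0,0,0]],[[18,30,0],[0,0,0]],[[18,30,0],[0,0,0]],[[18,30,0],[0,0,0]],[[18,30,0],[0,0,0]],[[18,30,0],[0,0,0]],[[18,30,0],[0,0,0]],[[18,30,0],[0,0,0]],[[18,30,0],[0,0,0]],[[18,30,0],[0,0,0]],[[18,30,0],[0,0,0]],[[18,30,0],[0,0,0]],[[0,0,0],[0,0,0]]])

```text
time_s: 3.43
eef_pos: [519.9, -51.6, 349.9]
ee_rot: [0.0, 1.0, -0.018, -0.001]
force: [0.7, 0.1, -1.1]
grip_width: -0.003
```

```bash
cat >> h.py <<'E'
from scipy.spatial.transform import Rotation as Ro
def rel():
    "TCP in fixture frame, tool axes, force"
    q=np.load("q.npy");s=ctrl.sense();p=s["eef_pos"]-[q[0],q[1],0]
    F=Ro.from_euler("z",q[2]).as_matrix();w=s["ee_rot"];R=F.T@Ro.from_quat([w[1],w[2],w[3],w[0]]).as_matrix()
    print("t",s["time_s"],"fix",(F.T@p).round(1),"force",s["force"].round(1),"grip",round(s["grip_width"],3));print(R.round(3).tolist())
    return F.T@p,R
E
python3 - <<'E'
from h import *
rel()
for c in["scene","top"]: cv2.imwrite(f"pics/{c}1.png",ctrl.capture(c)[:,:,::-1])
a=cv2.imread("pics/scene1.png")[90:240,230:430];b=cv2.imread("pics/top1.png")[90:240,220:420]
cv2.imwrite("pics/c2.png",np.hstack([cv2.resize(x,(400,300),interpolation=cv2.INTER_CUBIC) for x in (a,b)]))
E
```

```text
t 3.4333 fix [-11.4  25.7 349.9] force [ 0.7  0.1 -1.1] grip -0.003
[[1.0, 0.001, -0.002], [0.001, -1.0, -0.001], [-0.002, 0.001, -1.0]]
```

View pics/c2.png

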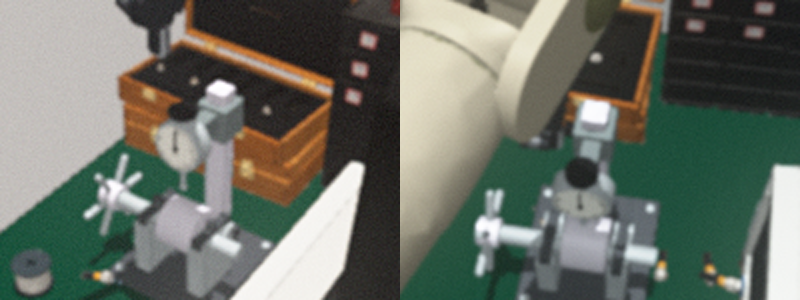

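>>> play_rows(motion=[[[6,13,0],[0,0,0]],[[5.4,12.7,10],[0,0,0]],[[0,0,15],[0,0,0]],[[0,0,15],[0,0,0]],[[0,0,10],[0,0,0]],[[0,0,5],[0,0,0]],[[0,0,0],[0,0,0]]])

```text
time_s: 4.12
eef_pos: [528.6, -72.9, 295.3]
ee_rot: [-0.0, 1.0, -0.016, -0.001]
force: [0.4, 0.2, 0.1]
grip_width: 0.004
```

```bash
cat >> h.py <<'E'
def dial(c0,name=None,im=None):
    "rectified dial: c0=(x,z) of dial centre in fixture; needle angle clockwise"
    q=np.load("q.npy");im=ctrl.capture("scene") if im is None else im
    P=[(c0[0],35*a,c0[1]+35*b) for a,b in((1,1),(-1,1),(-1,-1),(1,-1))]
    H=cv2.getPerspectiveTransform(proj("scene",W(q,P)).astype(np.float32),np.float32([(0,0),(200,0),(200,200),(0,200)]))
    o=cv2.warpPerspective(im,H,(200,200),flags=cv2.INTER_CUBIC)
    return o
E
python3 - <<'E'
from h import *
rel()
q=np.load("q.npy")
s=(200+402*.3,110+180*.3);t=(200+368*.3,120+240*.3)
r=least_squares(lambda v:np.concatenate([proj("scene",W(q,[v[0],0,v[1]]))[0]-s,.3*(proj("top",W(q,[v[0],0,v[1]]))[0]-t)]),[-10,240]);print(r.x,r.fun)
im0=cv2.imread("pics/scene0.png")[:,:,::-1].copy()
im=ctrl.capture("scene")
o=np.hstack([dial(r.x,im=im0),dial(r.x,im=im),cv2.resize(im[100:250,240:390],(200,200))])
cv2.imwrite("pics/d1.png",o[:,:,::-1])
E
```

```text
t 4.1167 fix [ -1.9   4.7 295.3] force [0.4 0.2 0.1] grip 0.004
[[1.0, 0.006, -0.002], [0.006, -1.0, 0.0], [-0.002, -0.0, -1.0]]
[ -2.1078266  218.74358302] [-0.27882986  0.13513705  0.35349994 -0.69674283]
```

View pics/d1.png

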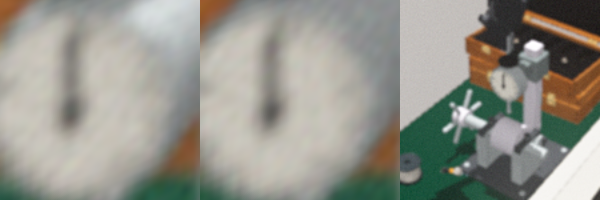

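>>> play_rows(motion=[[[1.9,4.7,3],[0,0,0]],[[0,0,5],[0,0,0]],[[0,0,5],[0,0,0]],[[0,0,4],[0,0,0]],[[0,0,4],[0,0,0]],[[0,0,4],[0,0,0]],[[0,0,4],[0,0,0]],[[0,0,4],[0,0,0]],[[0,0,4],[0,0,0]],[[0,0,4],[0,0,0]],[[0,0,0],[0,0,0]],[[0,0,0],[0,0,0]]])

```text
time_s: 5.17
eef_pos: [530.6, -77.6, 254.6]
ee_rot: [-0.0, 1.0, -0.016, -0.0]
force: [-0.2, 0.4, -0.5]
grip_width: 0.001
```

```bash
cat >> h.py <<'E'
def needle(c,n=3,save=None,im=None):
    "needle angle (deg cw) from polar darkness about hub, carriage c mm"
    x,z=np.load("dial.npy");acc=0
    for i in range(n): acc=acc+dial((x,z-c),im=im).astype(float)/n
    g=cv2.GaussianBlur(acc.mean(2),(0,0),3)
    th=np.radians(np.arange(0,360,2.));r=np.arange(28,62,2.)
    X=(100+np.outer(r,np.sin(th))).astype(np.float32);Y=(100-np.outer(r,np.cos(th))).astype(np.float32)
    d=-cv2.remap(g.astype(np.float32),X,Y,cv2.INTER_LINEAR).mean(0)
    d=np.maximum(0,d-np.percentile(d,85));k=d.argmax();w=np.roll(d,90-k)[75:106]
    a=(2*(k+(w*np.arange(-15,16)).sum()/w.sum()))%360
    if save: cv2.imwrite(save,acc[:,:,::-1])
    return round(a,1),round(d.max(),1)
E
python3 - <<'E'
from h import *
p,R=rel();q=np.load("q.npy")
im0=cv2.imread("pics/scene0.png")[:,:,::-1].copy()
# hub seen 10.5 mm toward +y and 3.5 mm low in plane x=-2.1
px=proj("scene",W(q,[-2.1,10.5,218.7-3.5]))[0]
r=least_squares(lambda v:proj("scene",W(q,[v[0],0,v[1]]))[0]-px,[-20,215]).x;print(r);np.save("dial.npy",r)
print(needle(0,1,"pics/n0.png",im0))
c=282-p[2];print(c,needle(c,3,"pics/n1.png"))
im=ctrl.capture("scene")
cv2.imwrite("pics/d2.png",np.hstack([cv2.imread("pics/n0.png"),cv2.imread("pics/n1.png"),cv2.resize(im[100:250,240:390],(200,200))[:,:,::-1]]))
E
```

```text
t 5.1667 fix [2.000e-01 0.000e+00 2.546e+02] force [-0.2  0.4 -0.5] grip 0.001
[[1.0, 0.006, -0.001], [0.006, -1.0, 0.001], [-0.001, -0.001, -1.0]]
[-16.06084808 227.40545555]
(np.float64(0.8), np.float32(52.6))
27.3524340424909 (np.float64(0.7), np.float32(46.2))[ WARN:0@0.187] global loadsave.cpp:1063 imwrite_ Unsupported depth image for selected encoder is fallbacked to CV_8U.
```

View pics/d2.png

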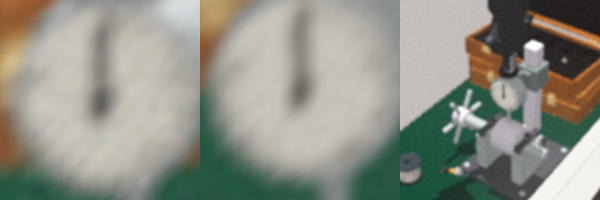

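>>> play_rows(motion=[[[0,0,3],[0,0,0]],[[0,0,3],[0,0,0]],[[0,0,3],[0,0,0]],[[0,0,0],[0,0,0]],[[0,0,0],[0,0,0]]])

```text
time_s: 5.78
eef_pos: [530.5, -77.7, 245.9]
ee_rot: [-0.0, 1.0, -0.016, -0.0]
force: [0.1, 0.6, 0.5]
grip_width: -0.002
```

```bash
python3 - <<'E'
from h import *
p,R=rel();c=282-p[2]
print(c,needle(c-2.5,3,"pics/n2.png"))
E
```

```text
t 5.7833 fix [ 2.000e-01 -1.000e-01  2.459e+02] force [0.1 0.6 0.5] grip -0.002
[[1.0, 0.006, -0.001], [0.006, -1.0, 0.0], [-0.001, -0.0, -1.0]]
36.12019643095678 (np.float64(16.9), np.float32(39.8))[ WARN:0@2.174] global loadsave.cpp:1063 imwrite_ Unsupported depth image for selected encoder is fallbacked to CV_8U.
```

>>> play_rows(motion=[[[0,0,2],[0,0,0]],[[0,0,2],[0,0,0]],[[0,0,1.1],[0,0,0]],[[0,0,0],[0,0,0]],[[0,0,0],[0,0,0]]])

```text
time_s: 6.35
eef_pos: [530.6, -77.7, 241.3]
ee_rot: [0.0, 1.0, -0.016, -0.0]
force: [-1.8, 0.4, 3.6]
grip_width: 0.0
```

```bash
python3 - <<'E' 2>/dev/null
from h import *
p,R=rel();c=282-p[2]
print(c,needle(c-2.5,3,"pics/n3.png"))
E
```

```text
t 6.35 fix [ 2.000e-01 -1.000e-01  2.413e+02] force [-1.8  0.4  3.6] grip 0.0
[[1.0, 0.006, -0.0], [0.006, -1.0, -0.0], [-0.0, 0.0, -1.0]]
40.69637758445674 (np.float64(76.5), np.float32(43.6))
```

>>> play_rows(motion=[[[0,0,1],[0,0,0]],[[0,0,0],[0,0,0]],[[0,0,0],[0,0,0]],[[0,0,0],[0,0,0]],[[0,0,-5],[0,0,0]],[[0,0,-15],[0,0,0]],[[0,0,-20],[0,0,0]],[[0,0,0],[0,0,0]]])

```text
time_s: 7.17
eef_pos: [531.7, -78.1, 283.6]
ee_rot: [0.001, 1.0, -0.016, 0.003]
force: [1.2, 0.0, 0.8]
grip_width: -0.004
```

```bash
python3 - <<'E' 2>/dev/null
from h import *
p,R=rel();c=39.5
q=np.load("q.npy")
print(c,needle(c,3,"pics/n4.png"))
im=ctrl.capture("scene");cv2.imwrite("pics/s4.png",im[:,:,::-1])
e=proj("scene",W(q,[0,125,85]))[0];u,v=(int(e[0]),int(e[1]))
a=cv2.resize(im[v-40:v+40,u-40:u+40],(400,400),interpolation=cv2.INTER_CUBIC)
cv2.imwrite("pics/d4.png",np.hstack([cv2.resize(cv2.imread("pics/n4.png"),(400,400)),a[:,:,::-1]]))
# projected spoke ends for phases in crop pixels
for ph in (24,30,36):
    A=np.radians(ph+60*np.arange(6)); print(ph,((proj("scene",W(q,np.c_[62*np.sin(A),0*A+125,85+62*np.cos(A)]))-[u-40,v-40])*5).round().astype(int).tolist())
E
```

```text
t 7.1667 fix [  1.4  -0.4 283.6] force [1.2 0.  0.8] grip -0.004
[[1.0, 0.006, 0.005], [0.006, -1.0, -0.002], [0.005, 0.002, -1.0]]
39.5 (np.float64(90.1), np.float32(39.5))
24 [[223, 101], [266, 141], [244, 237], [178, 300], [130, 267], [152, 164]]
30 [[229, 101], [267, 150], [239, 247], [172, 302], [129, 258], [158, 154]]
36 [[236, 101], [267, 159], [233, 255], [165, 302], [128, 249], [165, 145]]
```

View pics/d4.png

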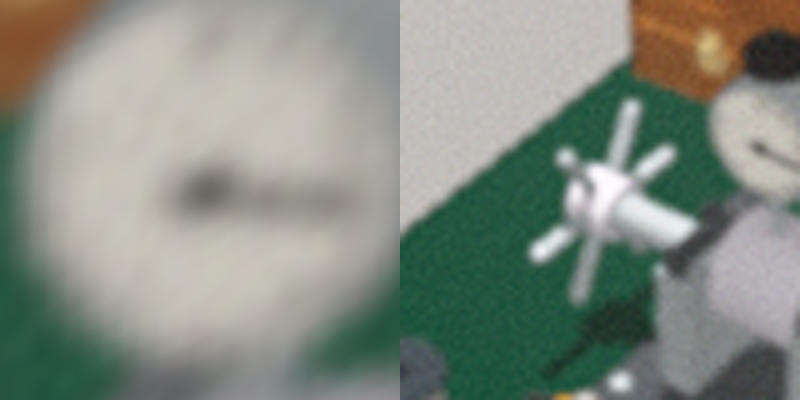

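>>> play_rows(fingers=22, motion=[[[-8,-21,0],[0,0,0]],[[-8,-21,0],[0,0,0]],[[-8,-21,0],[0,0,0]],[[-8,-21,0],[0,0,0]],[[-8,-21,10],[0,0,0]],[[-6,-20,20],[0,0,0]],[[0,0,30],[0,0,0]],[[0,0,30],[0,0,0]],[[0,0,25],[0,0,0]],[[0,0,5],[0,0,0]],[[0,0,0],[0,6,0]],[[0,0,0],[0,6,0]],[[0,0,0],[0,6,0]],[[0,0,0],[0,6,0]],[[0,0,0],[0,6,0]],[[0,0,0],[0,0,0]]])

```text
time_s: 8.7
eef_pos: [486.3, 49.0, 159.3]
ee_rot: [0.004, 0.966, -0.016, 0.259]
force: [-0.3, -0.3, -1.3]
grip_width: 0.255
```

```bash
cat >> h.py <<'E'
def wh():
    p,R=rel();print("radial",round(np.hypot(p[0],p[2]-85),1),"pos ang",round(np.degrees(np.arctan2(p[0],p[2]-85)),1),"lean",round(-np.degrees(np.arctan2(R[0,2],-R[2,2])),1),"joints",ctrl.sense()["joints"].round(2))
E
python3 - <<'E' 2>/dev/null
from h import *
wh();q=np.load("q.npy")
print(needle(39.5,2))
ims=[]
for c in("scene","top"):
    im=ctrl.capture(c);e=proj(c,W(q,[0,125,100]))[0];u,v=int(e[0]),int(e[1])
    ims.append(cv2.resize(im[v-50:v+40,u-45:u+45],(400,400),interpolation=cv2.INTER_CUBIC))
cv2.imwrite("pics/d5.png",np.hstack(ims)[:,:,::-1])
E
```

```text
t 8.7 fix [-48.7 124.9 159.3] force [-0.3 -0.3 -1.3] grip 0.255
[[0.866, 0.006, 0.5], [0.005, -1.0, 0.003], [0.5, -0.0, -0.866]]
radial 88.8 pos ang -33.3 lean -30.0 joints [-0.18  0.09  2.09  0.17  0.45 -0.28]
(np.float64(90.4), np.float32(39.5))
```

View pics/d5.png

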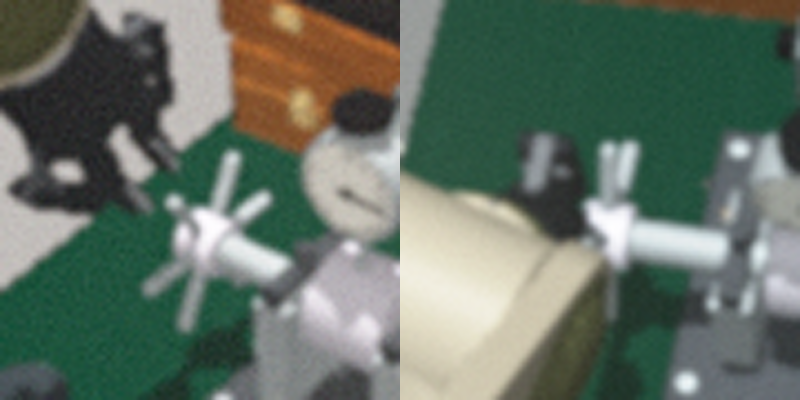

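The view shows the jaws straddling the line of the -30° spoke just beyond its end. I'll go in with a 5 mm centring shift.

>>> play_rows(motion=[[[3,0,0],[0,0,0]],[[2,0,8],[0,0,0]],[[0,0,8],[0,0,0]],[[0,0,8],[0,0,0]],[[0,0,8],[0,0,0]],[[0,0,8],[0,0,0]],[[0,0,8],[0,0,0]],[[0,0,3],[0,0,0]],[[0,0,0],[0,0,0]],[[0,0,0],[0,0,0]]])

```text
time_s: 9.73
eef_pos: [518.5, 47.7, 118.4]
ee_rot: [0.004, 0.966, -0.015, 0.259]
force: [0.6, -0.3, 0.4]
grip_width: 0.258
```

```bash
python3 - <<'E' 2>/dev/null
from h import *
wh();print(needle(39.5,2))
E
```

```text
t 9.7333 fix [-16.6 124.9 118.4] force [ 0.6 -0.3  0.4] grip 0.258
[[0.866, 0.006, 0.5], [0.005, -1.0, 0.003], [0.5, -0.0, -0.866]]
radial 37.3 pos ang -26.4 lean -30.0 joints [-0.17  0.23  2.05  0.2   0.35 -0.31]
(np.float64(90.3), np.float32(38.2))
```

>>> play_rows(motion=[[[1.7,0,0.05],[0,-3,0]],[[1.95,0,0.05],[0,-3,0]],[[1.95,0,0.05],[0,-3,0]],[[1.95,0,0.05],[0,-3,0]],[[1.95,0,0.05],[0,-3,0]],[[1.95,0,0.05],[0,-3,0]],[[1.95,0,0.05],[0,-3,0]],[[1.95,0,0.05],[0,-3,0]],[[1.95,0,0.05],[0,-3,0]],[[1.95,0,0.05],[0,-3,0]],[[0,0,0],[0,0,0]]])

```text
time_s: 10.75
eef_pos: [538.0, 46.9, 123.6]
ee_rot: [0.0, 1.0, -0.016, -0.0]
force: [0.3, -0.3, 0.1]
grip_width: 0.261
```

```bash
python3 - <<'E' 2>/dev/null
from h import *
wh();print(needle(39.5,2))
E
```

```text
t 10.75 fix [  2.9 124.7 123.6] force [ 0.3 -0.3  0.1] grip 0.261
[[1.0, 0.006, -0.0], [0.006, -1.0, -0.0], [-0.0, 0.0, -1.0]]
radial 38.8 pos ang 4.4 lean 0.0 joints [-0.13  0.45  1.59 -0.    1.09 -0.1 ]
(np.float64(59.5), np.float32(48.9))
```

>>> play_rows(fingers=16, motion=[[[-2.5,0,1],[0,0,0]],[[-2.65,0,0.1],[0,4,0]],[[-2.65,0,0.1],[0,4,0]],[[-2.65,0,0.1],[0,4,0]],[[-2.65,0,0.1],[0,4,0]],[[-2.65,0,0.1],[0,4,0]],[[-2.65,0,0.1],[0,4,0]],[[-2.65,0,0.1],[0,4,0]],[[-2.65,0,0.1],[0,4,0]],[[-2.65,0,0.1],[0,4,0]],[[-2.65,0,0.1],[0,4,0]],[[0,0,0],[0,0,0]],[[0,0,0],[0,0,0]]])

```text
time_s: 11.93
eef_pos: [512.6, 51.5, 115.4]
ee_rot: [-0.002, 0.949, -0.013, 0.315]
force: [0.2, 0.1, -0.8]
grip_width: 0.185
```

```bash
python3 - <<'E' 2>/dev/null
from h import *
wh();print(needle(39.5,2))
E
```

```text
t 11.9333 fix [-22.6 128.4 115.4] force [ 0.2  0.1 -0.8] grip 0.185
[[0.801, 0.015, 0.598], [0.005, -1.0, 0.018], [0.598, -0.011, -0.801]]
radial 37.9 pos ang -36.6 lean -36.7 joints [-0.18  0.21  2.15  0.62  0.18 -0.73]
(np.float64(97.5), np.float32(42.6))
```

>>> play_rows(fingers=22, motion=[[[0.5,0,-3],[0,0,0]],[[0.5,0,-10],[0,0,0]],[[0,0,-14],[0,0,0]],[[0,0,-14],[0,0,0]],[[0,0,-14],[0,0,0]],[[10.4,0,0.6],[0,6.4,0]],[[0,0,0],[0,0,0]]])

```text
time_s: 12.62
eef_pos: [485.6, 55.2, 163.4]
ee_rot: [-0.008, 0.94, -0.009, 0.34]
force: [-1.2, 0.4, -0.3]
grip_width: 0.256
```

```bash
python3 - <<'E' 2>/dev/null
from h import *
wh();print(needle(39.5,2))
E
```

```text
t 12.6167 fix [-49.7 131.1 163.4] force [-1.2  0.4 -0.3] grip 0.256
[[0.768, 0.026, 0.64], [0.007, -0.999, 0.032], [0.64, -0.02, -0.768]]
radial 92.8 pos ang -32.4 lean -39.8 joints [-0.2   0.05  2.2   0.59  0.25 -0.71]
(np.float64(97.3), np.float32(41.8))
```

>>> play_rows(motion=[[[0,3,0],[0,-7,0]],[[10.6,3,0.6],[0,-6.6,0]],[[10.6,0,0.6],[0,-6.6,0]],[[10.6,0,0.6],[0,-6.6,0]],[[10.6,0,0.6],[0,-6.6,0]],[[10.6,0,0.6],[0,-6.6,0]],[[10.6,0,0.6],[0,-6.6,0]],[[10.6,0,0.6],[0,-6.6,0]],[[10.6,0,0.6],[0,-6.6,0]],[[10.6,0,0.6],[0,-6.6,0]],[[0,0,0],[0,0,0]]])

```text
time_s: 13.63
eef_pos: [578.7, 50.1, 165.1]
ee_rot: [-0.01, 0.976, -0.003, -0.216]
force: [-0.8, -0.8, -1.1]
grip_width: 0.257
```

```bash
python3 - <<'E' 2>/dev/null
from h import *
wh();q=np.load("q.npy");print(needle(39.5,2))
im=ctrl.capture("scene");e=proj("scene",W(q,[0,125,100]))[0];u,v=int(e[0]),int(e[1])
x=cv2.resize(im[v-50:v+40,u-45:u+45],(400,400),interpolation=cv2.INTER_CUBIC)
cv2.imwrite("pics/d6.png",x[:,:,::-1])
for ph in (-27,-30,-33,-36):
    A=np.radians(ph+60*np.arange(6)); print(ph,((proj("scene",W(q,np.c_[62*np.sin(A),0*A+125,85+62*np.cos(A)]))-[u-45,v-50])*400/90).round().astype(int).tolist())
E
```

```text
t 13.6333 fix [ 43.6 129.5 165.1] force [-0.8 -0.8 -1.1] grip 0.257
[[0.906, 0.028, -0.423], [0.033, -0.999, 0.006], [-0.422, -0.019, -0.906]]
radial 91.2 pos ang 28.5 lean 25.0 joints [-0.11  0.75  1.04 -0.02  1.78 -0.1 ]
(np.float64(97.8), np.float32(41.2))
-27 [[170, 195], [233, 152], [264, 199], [236, 285], [176, 331], [141, 288]]
-30 [[167, 199], [231, 152], [264, 195], [239, 281], [179, 330], [141, 292]]
-33 [[165, 203], [228, 152], [264, 192], [241, 277], [182, 330], [142, 296]]
-36 [[162, 208], [225, 152], [263, 188], [243, 273], [185, 329], [142, 299]]
```

View pics/d6.png

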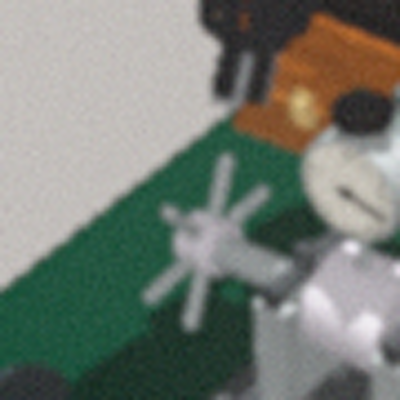

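The jaws (about (240,95)) sit over the upper spoke, whose end is at (228,157) and which stands at about +25°. I'll enter with a small shift.

>>> play_rows(motion=[[[-3,3,0],[0,0,0]],[[-2.5,1,8],[0,0,0]],[[0,0,9],[0,0,0]],[[0,0,9],[0,0,0]],[[0,0,9],[0,0,0]],[[0,0,9],[0,0,0]],[[0,0,8],[0,0,0]],[[0,0,2],[0,0,0]],[[0,0,0],[0,0,0]]])

```text
time_s: 14.53
eef_pos: [550.1, 49.6, 123.8]
ee_rot: [-0.014, 0.978, 0.001, -0.209]
force: [-0.8, -0.5, 0.3]
grip_width: 0.257
```

```bash
python3 - <<'E' 2>/dev/null
from h import *
wh();print(needle(39.5,2))
E
```

```text
t 14.5333 fix [ 15.  127.9 123.8] force [-0.8 -0.5  0.3] grip 0.257
[[0.912, 0.033, -0.409], [0.041, -0.999, 0.012], [-0.408, -0.028, -0.912]]
radial 41.6 pos ang 21.1 lean 24.2 joints [-0.11  0.71  1.22 -0.02  1.63 -0.11]
(np.float64(97.6), np.float32(41.0))
```

>>> play_rows(fingers=16, motion=[[[0,0,1],[0,0,0]],[[-2.8,0,0.1],[0,4,0]],[[-2.8,0,0.1],[0,4,0]],[[-2.8,0,0.1],[0,4,0]],[[-2.8,0,0.1],[0,4,0]],[[-2.8,0,0.1],[0,4,0]],[[-2.8,0,0.1],[0,4,0]],[[-2.8,0,0.1],[0,4,0]],[[0,0,0],[0,0,0]],[[0,0,0],[0,0,0]]])

```text
time_s: 15.47
eef_pos: [530.9, 49.5, 127.5]
ee_rot: [-0.014, 0.999, -0.003, 0.034]
force: [0.6, -0.6, 0.9]
grip_width: 0.185
```

```bash
python3 - <<'E' 2>/dev/null
from h import *
wh();print(needle(39.5,2))
E
```

```text
t 15.4667 fix [ -4.2 127.1 127.5] force [ 0.6 -0.6  0.9] grip 0.185
[[0.997, 0.033, 0.067], [0.031, -0.999, 0.03], [0.068, -0.028, -0.997]]
radial 42.7 pos ang -5.6 lean -3.8 joints [-0.15  0.4   1.67  0.04  1.01 -0.16]
(np.float64(134.0), np.float32(37.6))
```

>>> play_rows(motion=[[[-2.8,0,0.1],[0,4,0]],[[-2.8,0,0.1],[0,4,0]],[[-2.8,0,0.1],[0,4,0]],[[-2.8,0,0.1],[0,4,0]],[[-2.8,0,0.1],[0,4,0]],[[-2.8,0,0.1],[0,4,0]],[[0,0,0],[0,0,0]],[[0,0,0],[0,0,0]]])

```text
time_s: 16.23
eef_pos: [515.2, 49.7, 122.1]
ee_rot: [-0.013, 0.971, -0.006, 0.24]
force: [0.8, -0.8, 1.7]
grip_width: 0.188
```

```bash
python3 - <<'E' 2>/dev/null
from h import *
wh();print(needle(39.5,2))
E
```

```text
t 16.2333 fix [-19.9 126.8 122.1] force [ 0.8 -0.8  1.7] grip 0.188
[[0.885, 0.033, 0.465], [0.016, -0.999, 0.041], [0.466, -0.028, -0.884]]
radial 42.1 pos ang -28.2 lean -27.7 joints [-0.19  0.22  2.03  0.27  0.43 -0.39]
(np.float64(152.9), np.float32(36.6))
```

>>> play_rows(fingers=22, motion=[[[2.5,0,0],[0,0,0]],[[0,0,0],[0,0,0]],[[0,0,0],[0,0,0]],[[0,0,0],[0,0,0]]])

```text
time_s: 16.67
eef_pos: [517.4, 49.7, 123.4]
ee_rot: [-0.013, 0.97, -0.006, 0.241]
force: [0.3, 0.8, -0.6]
grip_width: 0.256
```

```bash
python3 - <<'E' 2>/dev/null
from h import *
wh();print(needle(39.5,4))
E
```

```text
t 16.6667 fix [-17.7 126.8 123.4] force [ 0.3  0.8 -0.6] grip 0.256
[[0.883, 0.033, 0.467], [0.016, -0.999, 0.04], [0.468, -0.028, -0.883]]
radial 42.3 pos ang -24.8 lean -27.9 joints [-0.18  0.23  2.02  0.26  0.43 -0.39]
(np.float64(153.1), np.float32(37.5))
```

>>> play_rows(motion=[[[0,0,-5],[0,0,0]],[[0,0,-15],[0,0,0]],[[0,0,-18],[0,0,0]],[[0,0,-17],[0,0,0]],[[11.3,0,0.6],[0,-6.6,0]],[[11.3,0,0.6],[0,-6.6,0]],[[11.3,0,0.6],[0,-6.6,0]],[[11.3,0,0.6],[0,-6.6,0]],[[11.3,0,0.6],[0,-6.6,0]],[[11.3,0,0.6],[0,-6.6,0]],[[11.3,0,0.6],[0,-6.6,0]],[[11.3,0,0.6],[0,-6.6,0]],[[11.3,0,0.6],[0,-6.6,0]],[[0,0,0],[0,0,0]],[[0,0,0],[0,0,0]]])

```text
time_s: 18.12
eef_pos: [588.9, 48.0, 166.4]
ee_rot: [-0.014, 0.962, 0.001, -0.273]
force: [-0.1, 0.2, 0.3]
grip_width: 0.26
```

```bash
python3 - <<'E' 2>/dev/null
from h import *
wh();q=np.load("q.npy");print(needle(39.5,2))
im=ctrl.capture("scene");e=proj("scene",W(q,[0,125,100]))[0];u,v=int(e[0]),int(e[1])
x=cv2.resize(im[v-50:v+40,u-45:u+45],(400,400),interpolation=cv2.INTER_CUBIC)
cv2.imwrite("pics/d7.png",x[:,:,::-1])
for ph in (-15,-20,-25,-30):
    A=np.radians(ph+60*np.arange(6)); print(ph,((proj("scene",W(q,np.c_[62*np.sin(A),0*A+125,85+62*np.cos(A)]))-[u-45,v-50])*400/90).round().astype(int).tolist())
E
```

```text
t 18.1167 fix [ 53.8 127.8 166.4] force [-0.1  0.2  0.3] grip 0.26
[[0.85, 0.033, -0.526], [0.043, -0.999, 0.007], [-0.525, -0.028, -0.851]]
radial 97.6 pos ang 33.5 lean 31.7 joints [-0.1   0.85  0.89 -0.03  1.95 -0.11]
(np.float64(152.8), np.float32(37.4))
-15 [[182, 179], [244, 155], [263, 216], [225, 300], [165, 329], [141, 270]]
-20 [[177, 185], [240, 153], [264, 209], [230, 294], [170, 330], [141, 278]]
-25 [[172, 192], [235, 152], [264, 202], [234, 288], [174, 331], [141, 285]]
-30 [[167, 199], [231, 152], [264, 195], [239, 281], [179, 330], [141, 292]]
```

View pics/d7.png

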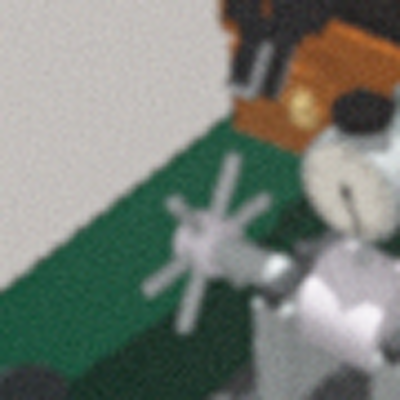

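The needle reads about 153°. The upper spoke end is at (236,157), so that spoke stands at about +33°, in line with the jaws. Going in.

>>> play_rows(motion=[[[-1,1,8],[0,0,0]],[[-1,1,10],[0,0,0]],[[0,0,10],[0,0,0]],[[0,0,10],[0,0,0]],[[0,0,10],[0,0,0]],[[0,0,7],[0,0,0]],[[0,0,2],[0,0,0]],[[0,0,0],[0,0,0]]])

```text
time_s: 18.93
eef_pos: [557.1, 47.6, 123.0]
ee_rot: [-0.014, 0.963, 0.002, -0.27]
force: [-0.1, 0.2, 0.2]
grip_width: 0.256
```

>>> play_rows(fingers=16, motion=[[[-2.8,0,0.1],[0,4,0]],[[-2.8,0,0.1],[0,4,0]],[[-2.8,0,0.1],[0,4,0]],[[-2.8,0,0.1],[0,4,0]],[[0,0,0],[0,0,0]],[[0,0,0],[0,0,0]]])

```text
time_s: 19.43
eef_pos: [547.1, 47.4, 127.7]
ee_rot: [-0.014, 0.991, -0.0, -0.134]
force: [-0.5, -0.4, 0.7]
grip_width: 0.187
```

```bash
python3 - <<'E' 2>/dev/null
from h import *
wh();print(needle(39.5,3))
E
```

```text
t 19.4333 fix [ 12.1 125.6 127.7] force [-0.5 -0.4  0.7] grip 0.187
[[0.963, 0.033, -0.267], [0.039, -0.999, 0.018], [-0.266, -0.028, -0.964]]
radial 44.4 pos ang 15.8 lean 15.5 joints [-0.12  0.61  1.35 -0.01  1.45 -0.12]
(np.float64(160.2), np.float32(39.3))
```

>>> play_rows(motion=[[[-2.8,0,0.1],[0,4,0]],[[-2.8,0,0.1],[0,4,0]],[[-2.8,0,0.1],[0,4,0]],[[0,0,0],[0,0,0]],[[0,0,0],[0,0,0]]])

```text
time_s: 20.0
eef_pos: [538.8, 47.4, 127.8]
ee_rot: [-0.014, 0.999, -0.002, -0.031]
force: [-0.2, 0.0, 0.8]
grip_width: 0.183
```

```bash
python3 - <<'E' 2>/dev/null
from h import *
wh();print(needle(39.5,3))
E
```

```text
t 20.0 fix [  3.8 125.3 127.8] force [-0.2  0.   0.8] grip 0.183
[[0.997, 0.033, -0.063], [0.035, -0.999, 0.026], [-0.062, -0.028, -0.998]]
radial 42.9 pos ang 5.0 lean 3.6 joints [-0.14  0.48  1.54  0.02  1.19 -0.14]
(np.float64(160.9), np.float32(41.2))
```

>>> play_rows(motion=[[[-2.8,0,0.1],[0,4,0]],[[-2.8,0,0.1],[0,4,0]],[[-2.8,0,0.1],[0,4,0]],[[0,0,0],[0,0,0]],[[0,0,0],[0,0,0]]])

```text
time_s: 20.57
eef_pos: [530.5, 47.5, 127.3]
ee_rot: [-0.014, 0.997, -0.003, 0.073]
force: [0.5, -1.0, -0.1]
grip_width: 0.189
```

```bash
python3 - <<'E' 2>/dev/null
from h import *
wh();print(needle(39.5,3))
E
```

```text
t 20.5667 fix [ -4.6 125.  127.3] force [ 0.5 -1.  -0.1] grip 0.189
[[0.989, 0.033, 0.145], [0.028, -0.999, 0.033], [0.146, -0.028, -0.989]]
radial 42.6 pos ang -6.2 lean -8.4 joints [-0.16  0.36  1.73  0.06  0.91 -0.18]
(np.float64(156.6), np.float32(36.5))
```

>>> play_rows(motion=[[[-2.8,0,0.1],[0,4,0]],[[-2.8,0,0.1],[0,4,0]],[[-2.8,0,0.1],[0,4,0]],[[-2.8,0,0.1],[0,4,0]],[[0,0,0],[0,0,0]],[[0,0,0],[0,0,0]]])

```text
time_s: 21.22
eef_pos: [519.8, 47.6, 124.0]
ee_rot: [-0.013, 0.977, -0.005, 0.211]
force: [0.2, -0.0, 0.2]
grip_width: 0.189
```

```bash
python3 - <<'E' 2>/dev/null
from h import *
wh();print(needle(39.5,4))
E
```

```text
t 21.2167 fix [-15.2 124.8 124. ] force [ 0.2 -0.   0.2] grip 0.189
[[0.911, 0.033, 0.412], [0.018, -0.999, 0.039], [0.413, -0.028, -0.91]]
radial 41.9 pos ang -21.3 lean -24.4 joints [-0.18  0.24  1.97  0.2   0.52 -0.33]
(np.float64(147.8), np.float32(37.4))
```

>>> play_rows(motion=[[[-2.8,0,0.1],[0,4,0]],[[-2.8,0,0.1],[0,4,0]],[[0,0,0],[0,0,0]],[[0,0,0],[0,0,0]]])

```text
time_s: 21.75
eef_pos: [514.8, 47.9, 121.3]
ee_rot: [-0.013, 0.96, -0.006, 0.279]
force: [0.2, -0.7, 0.7]
grip_width: 0.186
```

```bash
python3 - <<'E' 2>/dev/null
from h import *
wh();print(needle(39.5,4))
E
```

```text
t 21.75 fix [-20.2 124.9 121.3] force [ 0.2 -0.7  0.7] grip 0.186
[[0.844, 0.033, 0.535], [0.013, -0.999, 0.042], [0.536, -0.029, -0.844]]
radial 41.6 pos ang -29.1 lean -32.4 joints [-0.2   0.21  2.09  0.42  0.32 -0.56]
(np.float64(142.6), np.float32(38.9))
```

```bash
python3 - <<'E'
import numpy as np
from scipy.optimize import least_squares
d=np.array([(54.4,134),(31.8,152.9),(15.8,160.2),(5,160.9),(-6.2,156.6),(-21.3,147.8),(-29.1,142.6)])
for A in (71.6,None):
    f=lambda v:v[0]+((A or v[2])*(np.cos(np.radians(d[:,0]-v[1]))-1))-d[:,1]
    r=least_squares(f,[160,8,71.6]);print(r.x,r.fun.round(1))
E
```

```text
[158.56291402   8.16032838  71.6       ] [ 2.5 -0.3 -2.3 -2.4 -0.3  1.5  1.3]
[160.35120259   8.76168311  87.70158854] [-0.   0.5 -0.5 -0.7  0.8  0.8 -0.7]
```

>>> play_rows(motion=[[[2.95,0,0.1],[0,-4,0]],[[2.95,0,0.1],[0,-4,0]],[[2.95,0,0.1],[0,-4,0]],[[2.95,0,0.1],[0,-4,0]],[[2.95,0,0.1],[0,-4,0]],[[2.95,0,0.1],[0,-4,0]],[[2.95,0,0.1],[0,-4,0]],[[2.95,0,0.1],[0,-4,0]],[[2.95,0,0.1],[0,-4,0]],[[2.95,0,0.1],[0,-4,0]],[[2.95,0,0.1],[0,-4,0]],[[2.95,0,0.1],[0,-4,0]],[[2.95,0,0.1],[0,-4,0]],[[0,0,0],[0,0,0]],[[0,0,0],[0,0,0]]])

```text
time_s: 23.2
eef_pos: [551.9, 47.2, 125.0]
ee_rot: [-0.014, 0.986, -0.0, -0.169]
force: [0.7, 0.2, -0.6]
grip_width: 0.186
```

```bash
python3 - <<'E' 2>/dev/null
from h import *
wh();print(needle(39.5,4))
E
```

```text
t 23.2 fix [ 16.9 125.6 125. ] force [ 0.7  0.2 -0.6] grip 0.186
[[0.942, 0.033, -0.333], [0.04, -0.999, 0.014], [-0.332, -0.027, -0.943]]
radial 43.4 pos ang 22.9 lean 19.5 joints [-0.12  0.67  1.28 -0.01  1.54 -0.12]
(np.float64(158.2), np.float32(37.4))
```

>>> play_rows(motion=[[[-2.7,0,0.1],[0,3.6,0]],[[-2.7,0,0.1],[0,3.6,0]],[[-2.7,0,0.1],[0,3.6,0]],[[-2.7,0,0.1],[0,3.6,0]],[[0,0,0],[0,0,0]],[[0,0,0],[0,0,0]]])

```text
time_s: 23.9
eef_pos: [540.7, 47.4, 128.8]
ee_rot: [-0.014, 0.999, -0.002, -0.044]
force: [0.1, 0.3, 0.6]
grip_width: 0.184
```

```bash
python3 - <<'E' 2>/dev/null
from h import *
wh();print(needle(39.5,4))
E
```

```text
t 23.9 fix [  5.6 125.4 128.8] force [0.1 0.3 0.6] grip 0.184
[[0.995, 0.033, -0.089], [0.035, -0.999, 0.025], [-0.088, -0.028, -0.996]]
radial 44.2 pos ang 7.3 lean 5.1 joints [-0.14  0.5   1.51  0.02  1.22 -0.14]
(np.float64(160.9), np.float32(40.0))
```

>>> play_rows(fingers=24, motion=[[[1,0,0],[0,0,0]],[[0,0,0],[0,0,0]],[[0,0,0],[0,0,0]],[[0,0,-5],[0,0,0]],[[0,0,-12],[0,0,0]],[[0,0,-20],[0,0,0]],[[0,0,-30],[0,0,0]],[[-10,-10,-30],[0,0,0]],[[-10,-10,-30],[0,0,0]],[[0,0,0],[0,0,0]],[[0,0,0],[0,0,0]]])

```text
time_s: 25.02
eef_pos: [533.7, 64.2, 258.3]
ee_rot: [-0.014, 0.999, -0.001, -0.042]
force: [-0.0, -0.1, -0.4]
grip_width: 0.284
```

```bash
python3 - <<'E' 2>/dev/null
from h import *
wh();q=np.load("q.npy");print(needle(39.5,5,"pics/n9.png"))
im=ctrl.capture("scene");e=proj("scene",W(q,[0,60,120]))[0];u,v=int(e[0]),int(e[1])
x=cv2.resize(im[v-75:v+75,u-75:u+75],(400,400),interpolation=cv2.INTER_CUBIC)
cv2.imwrite("pics/d9.png",np.hstack([cv2.resize(cv2.imread("pics/n9.png"),(400,400)),x[:,:,::-1]]))
# top view: are neighbours where they were
a=cv2.imread("pics/top0.png");b=ctrl.capture("top")[:,:,::-1]
for nm,(u,v) in dict(spool=(241,260),flux=(376,275)).items():
    print(nm,np.abs(cv2.blur(a,(3,3)).astype(int)-cv2.blur(b,(3,3)))[v-20:v+20,u-20:u+20].mean().round(1))
E
```

```text
t 25.0167 fix [ -2.  141.9 258.3] force [-0.  -0.1 -0.4] grip 0.284
[[0.996, 0.034, -0.085], [0.036, -0.999, 0.025], [-0.084, -0.027, -0.996]]
radial 173.3 pos ang -0.7 lean 4.9 joints [-0.11  0.37  1.35  0.02  1.51 -0.11]
(np.float64(160.9), np.float32(40.1))
spool 13.1
flux 0.6
```

View pics/d9.png

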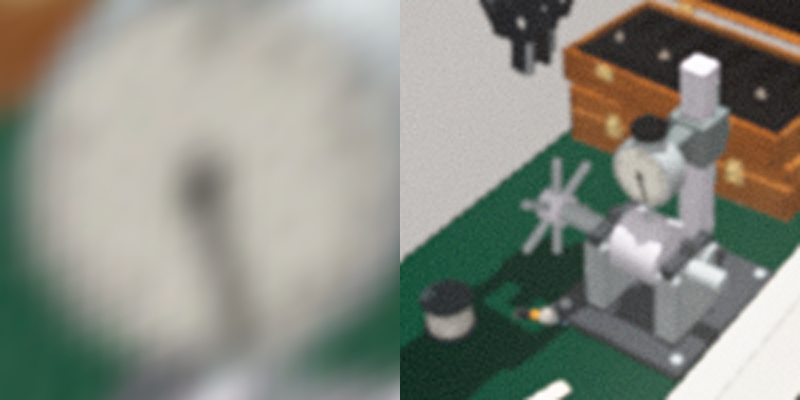

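```bash
python3 -c "
from rig import ctrl
print(ctrl.finish_job())"
```

```text
the job is handed in; nothing more can be done
None
```

I set the indicator, found the roller's high spot and left the shaft resting there with the hand clear. The job was handed in at about 25 s; `finish_job` gives no verdict.

- **Indicator:** I pushed it down by its pad until the needle read about 90° (6.3 mm of plunger travel). It held that reading after I let go.
- **Finding the high spot:** I turned the wheel by straddling its spokes with the gripper, went past the peak on both sides and fitted the readings. Then I came back to the peak and retracted the gripper.
- **Final reading:** with the hand off, the needle stayed at 160.9°, the highest value I saw. That is about 2.8 rad against the 5.0 end of travel, and my fit put the peak at 160.4°. I think the high spot is within about 2–3° of the plunger.

**Disagreements:**
- **Fit amplitude:** the fit came out at 88° of needle swing instead of the expected 72°. The needle reader is biased by a few degrees, because the dial centre sits slightly off in the flattened picture. Reading the last picture by eye gives about 165°. This does not move the peak.
- **Neighbouring objects:** the flux pot area is unchanged in the top view. The spool area differed, which I put down to the arm and its shadow because the spool is still standing in the last scene view. I did not check the alcohol bottle in the pictures, but the arm never went near it.

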